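# Load the bottle carrier for the wash

## Task

Load the bottle carrier: set the three pale plastic bottles upright into it, each in the pocket made for its size - the smallest bottle in the narrowest pocket, the middle one in the middle-sized pocket, the largest in the widest - standing on the pocket floor. The two dark amber glass bottles do not belong in it: leave them standing where they are. Do not drop or knock over any bottle.

Things in the scene. Friction and masses are not known exactly. Their poses are not given: they have to be found in the camera images.
- bottle_small: round screw-cap bottle, 36 mm diameter, 75 mm tall, straight body up to about 45 mm height, pale (clear to white) plastic, the smallest of the three pale ones, small blue cap; 0.05 to 0.1 kg. Stands upright and loose on a fixed pale mat, 2 mm thick, on the worktop; origin at the centre of its underside, z up. Best gripped round the straight body, from above.
- bottle_wash: round screw-cap bottle, 50 mm diameter, 105 mm tall, straight body up to about 66 mm height, pale (clear to white) plastic, the middle one of the three pale ones, red cap; 0.11 to 0.22 kg. Stands upright and loose on a fixed pale mat, 2 mm thick, on the worktop; origin at the centre of its underside, z up. Best gripped round the straight body, from above.
- bottle_buffer: round screw-cap bottle, 66 mm diameter, 135 mm tall, straight body up to about 85 mm height, pale (clear to white) plastic, the largest of the three pale ones, blue cap; 0.2 to 0.39 kg. Stands upright and loose on a fixed pale mat, 2 mm thick, on the worktop; origin at the centre of its underside, z up. Best gripped round the straight body, from above.
- bottle_amber_1: round screw-cap bottle, 42 mm diameter, 89 mm tall, straight body up to about 50 mm height, dark amber glass with a tall black cap; does not belong in the carrier. Stands upright and loose on a fixed pale mat, 2 mm thick, on the worktop; origin at the centre of its underside, z up. Best gripped round the straight body, from above.
- bottle_amber_2: round screw-cap bottle, 42 mm diameter, 89 mm tall, straight body up to about 50 mm height, dark amber glass with a tall black cap, like the other amber one; does not belong in the carrier. Stands upright and loose on a fixed pale mat, 2 mm thick, on the worktop; origin at the centre of its underside, z up. Best gripped round the straight body, from above.
- insert_narrow: the narrowest-pocketed of three white square inserts in a row in the bottle carrier, in any order: 88 mm square, one open square pocket 52 mm wide in its middle. Fixed. Origin at the centre of its underside (3 mm above the worktop); x, y along its sides, the row runs along y; the pocket's black floor is 5 mm and its rim 34 mm above the origin.
- insert_middle: the middle-sized of three white square inserts in a row in the bottle carrier, in any order: 88 mm square, one open square pocket 66 mm wide in its middle. Fixed. Origin at the centre of its underside (3 mm above the worktop); x, y along its sides, the row runs along y; the pocket's black floor is 5 mm and its rim 34 mm above the origin.
- insert_wide: the widest-pocketed of three white square inserts in a row in the bottle carrier, in any order: 88 mm square, one open square pocket 82 mm wide in its middle. Fixed. Origin at the centre of its underside (3 mm above the worktop); x, y along its sides, the row runs along y; the pocket's black floor is 5 mm and its rim 34 mm above the origin.
- carrier: low aluminium tray, 98 mm (x) by 278 mm (y), rim 16 mm high, a low wire loop at each short end (15 mm beyond it); the three inserts stand in it along its y, 90 mm apart. Fixed. Origin at the centre of its underside, on the worktop. Only low things (under 20 mm) lie among the bottles; taller equipment stands clear behind and at the sides.

How it is judged:
By the outcome, as a careful person would: the job done as asked, in the order asked, and still so for the second after the job is handed in, with the robot touching nothing.
It also fails if it takes over 83 s, if anything falls off the work surface, if the arm or the gripper's body presses on something with over 40 N, if the wrist force passes 120 N, or if a joint passes its speed limit or range.

## Robot

A 7-joint arm with a two-finger parallel gripper is mounted at the origin on a cart in front of the work surface, level with it; the furniture and walls round the work are solid. World frame = base frame: x ahead of the robot, y to its left, z up, the work surface at z = 0. Lengths are in m, angles in rad, forces in N, time in s.
With the tool pointing down it reaches from about 0.425 to 0.925 m from the base axis. Payload 6.8 kg.
Tool frame: the origin (TCP) lies on the mounting face of the last link; the fingertips stand 173 mm ahead of it and the grasp point (between the pads) lies 155 mm ahead of it; z points along the fingers, y is the line along which they close (so a half turn about z gives the same grasp; the last joint's range is limited). The gripper opens to 85 mm and grips with 20 to 120 N. Pads are 22 mm wide; open, the fingers measure 114 mm over their backs; the gripper's body (76 mm by 85 mm) begins 54 mm behind the grasp point. The pads swing forward as they close: fully open they stand 13 mm farther back than shut.
Start: joints at [1.014, 0.477, 0.022, 1.555, -0.011, 1.109, -0.083], TCP at [0.293, -0.608, 0.405] pointing down, gripper open.
Joint ranges: [-2.96, 2.96], [-0.34, 2.1], [-1.41, 1.46], [0.24, 2.44], [-1.37, 4.51], [0.17, 1.92], [-2.96, 2.96]. Speed limits (rad/s): [2.39, 2.39, 3.14, 3.14, 3.14, 3.14, 3.14].

## Interface

Orientations are given as a rotation vector (axis times angle).
In Python, from bench import r gives the robot as it stands.
- The arm moves only by the tool carry_out, never from a script. Its argument "moves" is a list of rows, each a list of 5 numbers: the shift along the tool's x, y, z in m, then the turn about the tool's z in rad, then the finger opening in m, from 0 to 0.0854. In form: [[dx, dy, dz, roll, claw], ...]. A call has exactly 8 rows; each row is the pose to reach, as a shift and turn from the pose commanded when the call began, along the tool's axes at that moment; what a row does not reach only later rows make up. A row lasts 1/10 s, in which the tool goes at most 50 mm and 8.59 degrees, less where a joint would pass 70% of its speed; a pose out of reach is approached as far as the arm can. A call with a gripper value outside its range is refused whole. The fingers move at their own pace and stop on an object; "force" is the grip in N (left out, the last holds). Time passes only in rows, so rows that repeat a pose let the fingers close, or fill a call up. It gives the time, the measured TCP pose, the force, the opening and the grip force at its end, in the units of the state.
- r.get_obs(): the state, without advancing time (a new reading comes with each control period).
- r.grab_frame(name): name is "scene" or "side" or "wrist"; returns the picture (400x640x3 uint8, red, green, blue); there is no depth.
- r.calibration(name): a dict with "fx", "fy", "cx", "cy" (pixels), "rvec" (rotation vector, rad) and "tvec" (3), from world to camera coordinates, as OpenCV has them. Camera axes: x right, y down, z forward; pixel columns grow to the right and rows downward; lengths in m; the calibration is good to about 2 mm. A picture is of the moment at which its call begins: read the wrist's pose just before it. calibration takes no time and is no camera call; for the wrist camera it gives the pose at the moment of the call.
- r.hand_in(): hands the job in; it is judged then, once.
The state is a dict: "clock": time; "joints": joint angles; "qvel": joint speeds; "tau": joint torques, N m; "tcp_pos": TCP position; "orientation": TCP orientation; "contact_force": force on the tool from outside, world axes, zero at the start; "moment": the same for the moment, N m; "grip_width": finger opening in m; "gripper_force": force on a finger pad.
Only numpy, scipy, OpenCV 4.12 (cv2) and the standard library are available. Lean on these libraries where they do the work, as an engineer would, in place of code of your own. Each camera call takes 0.05 s, during which the arm holds its last target. There are 200 camera calls.

## Working session

There is one attempt and no reset: what is moved stays moved. The work goes in short steps, Python scripts to look and compute and a tool call to move; the robot and the scene stay as the last step left them, time stands still between calls to the robot, and variables do not carry over. Pictures are saved under pics/ and viewed, at most 14 in all, crops included, and the job is handed in when it is done.

Besides the shell and the picture viewer there is one more tool, called after "Request:" as a command line: name --pt "numbers of a row" for each row, then --argument value for the rest. carry_out: Moves the arm, as the interface text tells. Its arguments: {"type":"object","properties":{"moves":{"type":"array","items":{"type":"array","items":{"type":"number"}}},"force":{"type":"number"}},"required":["moves"]}

```bash
mkdir -p pics; ls
python3 - <<'E'
from bench import r
import cv2
o=r.get_obs();print({k:o[k] for k in('clock','tcp_pos','orientation','grip_width')})
for n in("scene","side"):
    cv2.imwrite(f"pics/{n}0.png",r.grab_frame(n)[:,:,::-1]);print(n,r.calibration(n))
E
```

```text
pics
{'clock': 0.0, 'tcp_pos': array([ 0.29277476, -0.60790053,  0.4037207 ]), 'orientation': array([-3.06108030e+00, -6.98730869e-01,  8.41014703e-04]), 'grip_width': 0.08534970912634694}
scene {'fx': 368.31125190100033, 'fy': 368.31125190100033, 'cx': 320.7306842195673, 'cy': 201.76766782987588, 'rvec': array([ 1.26660306, -2.10207481,  1.05586761]), 'tvec': array([0.29024386, 0.30687758, 0.49389794])}
side {'fx': 403.18110642139965, 'fy': 403.18110642139965, 'cx': 321.57839705723734, 'cy': 206.02834363990291, 'rvec': array([ 0.53128639, -2.74216994,  1.11132232]), 'tvec': array([0.5143131 , 0.15330754, 0.96204746])}
```

View pics/scene0.png

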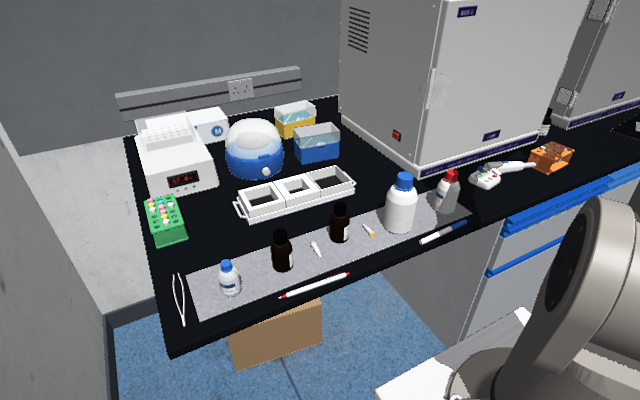

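View pics/side0.png

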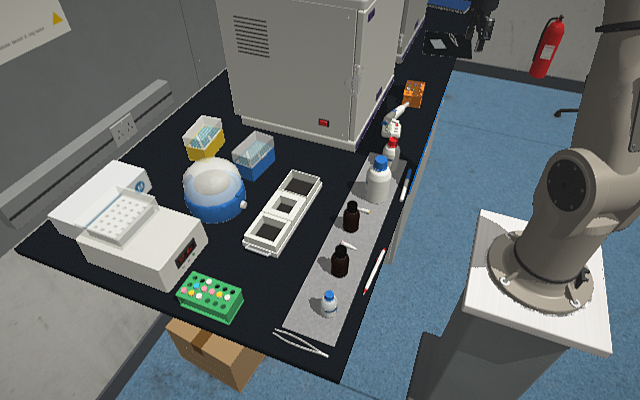

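Both views show the small bottle at (230,278) in scene and (329,303) in side. The ambers are at (283,252) and (340,222), the buffer at (401,203) and the wash bottle at (447,192). The carrier pockets in scene are at about (262,203), (297,190) and (330,180). I'll zoom in on the pockets and triangulate the caps.

```bash
cat > h.py <<'E'
import numpy as np, cv2
from bench import r
def cam(n,c=None):
    c=c or r.calibration(n);R=cv2.Rodrigues(np.array(c['rvec']))[0];t=np.array(c['tvec'])
    K=np.array([[c['fx'],0,c['cx']],[0,c['fy'],c['cy']],[0,0,1]]);return K,R,t
def ray(C,uv):
    K,R,t=C;d=R.T@np.linalg.inv(K)@np.array([*uv,1.]);return -R.T@t,d
def plane(C,uv,z):
    o,d=ray(C,uv);return o+d*(z-o[2])/d[2]
def tri(C1,p1,C2,p2):
    o1,d1=ray(C1,p1);o2,d2=ray(C2,p2)
    s=np.linalg.lstsq(np.c_[d1,-d2],o2-o1,rcond=None)[0]
    a,b=o1+s[0]*d1,o2+s[1]*d2;return (a+b)/2,np.linalg.norm(a-b)
def proj(C,P):
    K,R,t=C;q=K@(R@np.array(P)+t);return q[:2]/q[2]
def blobs(im,kind,box,mn=8):
    x0,y0,x1,y1=box;h=cv2.cvtColor(im,cv2.COLOR_BGR2HSV)
    H,S,V=[h[...,i].astype(int) for i in range(3)]
    m={'blue':(abs(H-107)<14)&(S>130)&(V>70),'red':((H<8)|(H>172))&(S>150)&(V>80),'dark':(V<75)}[kind]
    k=np.zeros(m.shape,np.uint8);k[y0:y1,x0:x1]=m[y0:y1,x0:x1]
    n,l,st,c=cv2.connectedComponentsWithStats(k)
    return [(st[i].tolist(),c[i].round(1).tolist()) for i in range(1,n) if st[i][4]>=mn]
E
python3 - <<'E'
from h import *
a=cv2.imread('pics/scene0.png');b=cv2.imread('pics/side0.png')
print(blobs(a,'blue',(215,250,245,275)),blobs(a,'blue',(385,165,420,195)),blobs(a,'red',(435,160,465,190)))
print(blobs(b,'blue',(315,285,345,310)),blobs(b,'blue',(365,150,392,175)),blobs(b,'red',(382,133,402,152)))
print(blobs(a,'dark',(265,225,300,275)),blobs(a,'dark',(325,198,355,245)))
print(blobs(b,'dark',(325,230,353,280)),blobs(b,'dark',(340,195,362,236)))
ca=cv2.resize(a[160:225,230:360],None,fx=4,fy=4,interpolation=cv2.INTER_CUBIC)
cb=cv2.resize(b[165:260,240:325],None,fx=3,fy=3,interpolation=cv2.INTER_CUBIC)
o=np.zeros((ca.shape[0]+cb.shape[0],max(ca.shape[1],cb.shape[1]),3),np.uint8)
o[:ca.shape[0],:ca.shape[1]]=ca;o[ca.shape[0]:,:cb.shape[1]]=cb;cv2.imwrite('pics/crop.png',o);print(ca.shape,cb.shape)
E
```

```text
[([220, 259, 13, 13, 129], [225.8, 265.2])] [([395, 171, 19, 20, 306], [404.3, 180.8])] [([444, 169, 14, 13, 133], [451.2, 175.5])]
[([324, 291, 10, 10, 78], [328.7, 295.6])] [([373, 155, 15, 16, 185], [380.2, 162.8])] [([388, 137, 10, 11, 87], [392.4, 141.9])]
[([265, 225, 35, 48, 1111], [280.5, 244.0])] [([325, 198, 30, 45, 982], [338.6, 216.9])]
[([325, 230, 5, 10, 30], [326.3, 233.2]), ([344, 230, 9, 3, 20], [348.8, 230.8]), ([331, 244, 18, 34, 486], [339.5, 261.7])] [([340, 195, 8, 15, 64], [342.2, 199.8]), ([343, 201, 17, 32, 429], [350.8, 217.3])]
(260, 520, 3) (285, 255, 3)
```

View pics/crop.png

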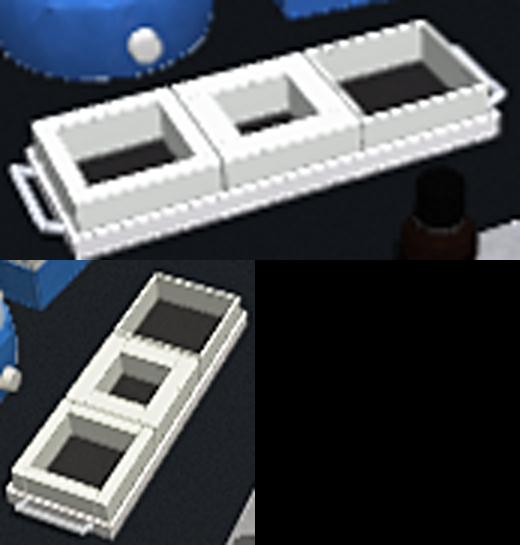

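Order in scene from left to right: middle-sized pocket, narrow pocket, wide pocket. Next I cast the rim's outer corners onto z=0.037 and triangulate the caps.

Run:
```python
from h import *
A,B=cam('scene'),cam('side')
for n,p,q in(('small',(225.8,265.2),(328.7,295.6)),('buffer',(404.3,180.8),(380.2,162.8)),('wash',(451.2,175.5),(392.4,141.9)),('amb1',(282,250),(339.5,261.7)),('amb2',(339.5,221),(350.8,217.3))):
    x,e=tri(A,p,B,q);print(n,x.round(4),e.round(4))
s=lambda u,v:(240+(u+.5)/3-.5,165+(v+.5)/3-.5); a=lambda u,v:(230+(u+.5)/4-.5,160+(v+.5)/4-.5)
P=np.array([plane(B,s(*p),.037) for p in((157,12),(241,33),(112,252),(12,222))]);Q=np.array([plane(A,a(*p),.037) for p in((425,20),(495,88),(80,204),(35,122))])
for X in(P,Q):
    print(X.round(4)[:,:2].tolist(),X.mean(0).round(4),[np.linalg.norm(X[i]-X[(i+1)%4]).round(4) for i in range(4)])
from scipy.spatial.transform import Rotation as T
o=r.get_obs();print(T.from_rotvec(o['orientation']).as_matrix().round(3))
```

```text
small [0.4217 0.2924 0.0703] 0.0013
buffer [ 0.4291 -0.0941  0.1228] 0.0017
wash [ 0.4289 -0.2304  0.0951] 0.0015
amb1 [0.4371 0.1825 0.0423] 0.0014
amb2 [0.4574 0.0431 0.0449] 0.0033
[[0.6764, -0.0773], [0.5907, -0.0797], [0.5881, 0.1995], [0.6763, 0.2023]] [0.6329 0.0612 0.037 ] [np.float64(0.0857), np.float64(0.2793), np.float64(0.0882), np.float64(0.2797)]
[[0.6748, -0.0733], [0.5834, -0.0711], [0.5922, 0.1947], [0.6814, 0.1923]] [0.633  0.0606 0.037 ] [np.float64(0.0915), np.float64(0.266), np.float64(0.0892), np.float64(0.2657)]
[[ 0.901  0.434 -0.001]
 [ 0.434 -0.901  0.001]
 [-0.    -0.002 -1.   ]]
```

```bash
cat > go.py <<'E'
import sys
from h import *
from scipy.spatial.transform import Rotation as T
# prints shift along tool axes and roll to reach TCP x y z with tool x at yaw(deg)
def go(x,y,z,yaw=90):
    o=r.get_obs();M=T.from_rotvec(o['orientation']).as_matrix()
    d=M.T@(np.array([x,y,z])-o['tcp_pos']);now=np.arctan2(M[1,0],M[0,0])
    roll=-(np.radians(yaw)-now+np.pi)%(2*np.pi)-np.pi if 0 else -((np.radians(yaw)-now+np.pi)%(2*np.pi)-np.pi)
    print('shift',d.round(4),'roll',round(roll,3),'clock',round(o['clock'],1),'tcp',o['tcp_pos'].round(4),'yaw',np.degrees(now).round(1),'w',o['grip_width'].round(4),'j',o['joints'].round(2))
if __name__=='__main__': go(*map(float,sys.argv[1:]))
E
python3 go.py .58 -.22 .40
python3 - <<'E'
from h import *
B=cam('side');A=cam('scene')
for p in((352,143),(232,108),(388,95)):print(plane(B,p,0).round(3))
print(plane(A,(473,216),0).round(3),plane(A,(343,122),0).round(3))
E
```

```text
[ 0.57  -0.304  0.   ]
[ 1.033 -0.336  0.   ]
[ 0.54  -0.635  0.   ]
[ 0.375 -0.273  0.   ] [ 0.967 -0.269  0.   ]Traceback (most recent call last):
  File "go.py", line 10, in <module>
    if __name__=='__main__': go(*map(float,sys.argv[1:]))
                             ~~^^^^^^^^^^^^^^^^^^^^^^^^^^
  File "go.py", line 9, in go
    print('shift',d.round(4),'roll',round(roll,3),'clock',round(o['clock'],1),'tcp',o['tcp_pos'].round(4),'yaw',np.degrees(now).round(1),'w',o['grip_width'].round(4),'j',o['joints'].round(2))
                                                                                                                                             ^^^^^^^^^^^^^^^^^^^^^
AttributeError: 'float' object has no attribute 'round'
```

```bash
sed -i "s/o\['grip_width'\].round(4)/round(o['grip_width'],4)/" go.py; python3 go.py .44 -.23 .36
```

```text
shift [ 0.2966 -0.2765  0.0443] roll -1.122 clock 0.1 tcp [ 0.2928 -0.6079  0.4038] yaw 25.7 w 0.0851 j [ 1.01  0.48  0.02  1.56 -0.01  1.11 -0.08]
```

Request:
carry_out --pt "0.297 -0.277 0.044 -1.122 0.085" --pt "0.297 -0.277 0.044 -1.122 0.085" --pt "0.297 -0.277 0.044 -1.122 0.085" --pt "0.297 -0.277 0.044 -1.122 0.085" --pt "0.297 -0.277 0.044 -1.122 0.085" --pt "0.297 -0.277 0.044 -1.122 0.085" --pt "0.297 -0.277 0.044 -1.122 0.085" --pt "0.297 -0.277 0.044 -1.122 0.085"

```text
clock: 0.9
tcp_pos: [0.4373, -0.2357, 0.3614]
orientation: [-2.216, -2.227, 0.0]
contact_force: [2.5, -0.3, -0.7]
grip_width: 0.0849
gripper_force: 0.0
```

```bash
python3 go.py .52 .10 .36
```

```text
shift [0.3353 0.0843 0.0013] roll 0.005 clock 0.9 tcp [ 0.4373 -0.2357  0.3614] yaw 90.3 w 0.0849 j [ 0.68  0.26 -0.36  2.    0.12  0.9   0.26]
```

Request:
carry_out --pt "0.33 0.08 0 0 0.085" --pt "0.33 0.08 0 0 0.085" --pt "0.33 0.08 0 0 0.085" --pt "0.33 0.08 0 0 0.085" --pt "0.33 0.08 0 0 0.085" --pt "0.33 0.08 0 0 0.085" --pt "0.33 0.08 0 0 0.085" --pt "0.33 0.08 0 0 0.085"

```text
clock: 1.7
tcp_pos: [0.5173, 0.0988, 0.3619]
orientation: [-2.21, -2.23, -0.006]
contact_force: [0.2, -0.6, -0.3]
grip_width: 0.085
gripper_force: 0.0
```

```bash
python3 go.py .4217 .2924 .30
python3 - <<'E'
from h import *
c=r.calibration('wrist');cv2.imwrite('pics/w1.png',r.grab_frame('wrist')[:,:,::-1])
C=cam('wrist',c);print(c)
for n,p in dict(small=(.4217,.2924,.077),mid=(.633,.151,.037),nar=(.633,.061,.037),wide=(.633,-.029,.037)).items():print(n,proj(C,p).round(0))
E
```

```text
shift [ 0.1942 -0.094   0.0626] roll 0.009 clock 1.7 tcp [0.5173 0.0988 0.3619] yaw 90.5 w 0.085 j [ 0.14  0.33 -0.53  1.92  0.2   0.94 -0.49]
{'fx': 336.7079830131261, 'fy': 336.7079830131261, 'cx': 317.2712014886581, 'cy': 197.061099418557, 'rvec': array([-2.88340353, -0.01364698, -0.00289349]), 'tvec': array([-0.51756451,  0.06967675,  0.36010549])}
small [ 170. -103.]
mid [454. 126.]
nar [443. 225.]
wide [433. 311.]
```

View pics/w1.png

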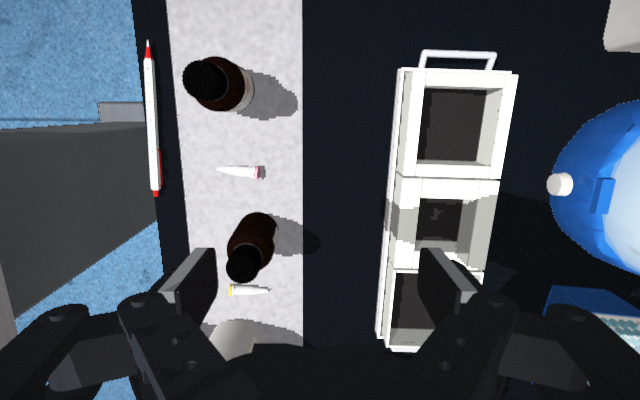

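The wrist view shows the carrier with the middle-sized insert on top, corners (412,70), (518,75), (400,178) and (502,180). The narrow insert's lower corners are at about (391,270) and (485,272).

Run:
```python
from h import *
c=dict(fx=336.7079830131261,fy=336.7079830131261,cx=317.2712014886581,cy=197.061099418557,rvec=np.array([-2.88340353,-0.01364698,-0.00289349]),tvec=np.array([-0.51756451,0.06967675,0.36010549]))
C=cam('',c)
for p in((413,70),(518,75),(400,178),(502,180),(391,270),(485,272)):print(p,plane(C,p,.037).round(4))
im=cv2.imread('pics/w1.png');o=cv2.resize(im[40:360,370:530],None,fx=3,fy=1.8*1,interpolation=cv2.INTER_CUBIC);cv2.imwrite('pics/w1c.png',o)
```

```text
(413, 70) [0.5943 0.1953 0.037 ]
(518, 75) [0.6811 0.1922 0.037 ]
(400, 178) [0.5901 0.1049 0.037 ]
(502, 180) [0.6811 0.1039 0.037 ]
(391, 270) [0.588  0.0151 0.037 ]
(485, 272) [0.6783 0.0138 0.037 ]
```

View pics/w1c.png

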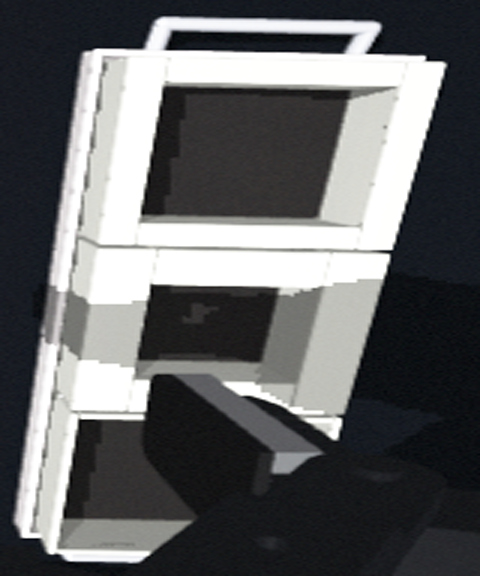

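Request:
carry_out --pt "0.193 -0.093 0.06 0 0.085" --pt "0.193 -0.093 0.06 0 0.085" --pt "0.193 -0.093 0.06 0 0.085" --pt "0.193 -0.093 0.06 0 0.085" --pt "0.193 -0.093 0.06 0 0.085" --pt "0.193 -0.093 0.06 0 0.085" --pt "0.193 -0.093 0.06 0 0.085" --pt "0.193 -0.093 0.06 0 0.085"

```text
clock: 2.55
tcp_pos: [0.4254, 0.2834, 0.3016]
orientation: [2.224, 2.217, -0.001]
contact_force: [0.8, -0.5, -0.2]
grip_width: 0.0852
gripper_force: 0.0
```

```bash
python3 go.py .4217 .2924 .204
python3 - <<'E'
from h import *
c=r.calibration('wrist');cv2.imwrite('pics/w2.png',r.grab_frame('wrist')[:,:,::-1])
C=cam('wrist',c)
for p in((.4217,.2924,.077),(.4217,.2924,.002)):print(proj(C,p).round(0))
E
```

```text
shift [ 0.0092 -0.0037  0.0976] roll -0.003 clock 2.5 tcp [0.4254 0.2834 0.3016] yaw 89.8 w 0.0852 j [-0.23  0.4  -0.58  2.01  0.3   0.82 -0.99]
[313. 204.]
[314. 178.]
```

View pics/w2.png

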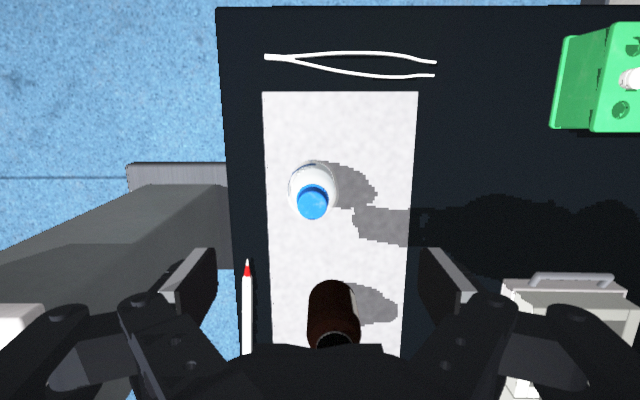

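Small bottle's cap is at (313,202) against a prediction of (313,204), so its measured position holds. Descending.

Request:
carry_out --pt "0 -0.005 0.01 0 0.085" --pt "0 -0.005 0.02 0 0.085" --pt "0 -0.005 0.03 0 0.085" --pt "0 -0.005 0.04 0 0.085" --pt "0 -0.005 0.05 0 0.085" --pt "0 -0.005 0.05 0 0.085" --pt "0 -0.005 0.05 0 0.085" --pt "0 -0.005 0.05 0 0.085"

```text
clock: 3.4
tcp_pos: [0.4194, 0.2856, 0.2519]
orientation: [2.221, 2.222, 0.001]
contact_force: [0.9, -0.5, 0.0]
grip_width: 0.0848
gripper_force: 0.0
```

```bash
python3 go.py .4217 .2924 .204
```

```text
shift [0.0068 0.0023 0.0479] roll 0.0 clock 3.4 tcp [0.4194 0.2856 0.2519] yaw 90.0 w 0.0848 j [-0.28  0.47 -0.54  2.05  0.37  0.71 -1.05]
```

Request:
carry_out --pt "0.007 0.002 0.012 0 0.085" --pt "0.007 0.002 0.024 0 0.085" --pt "0.007 0.002 0.036 0 0.085" --pt "0.007 0.002 0.048 0 0.085" --pt "0.007 0.002 0.048 0 0.085" --pt "0.007 0.002 0.048 0 0.085" --pt "0.007 0.002 0.048 0 0.085" --pt "0.007 0.002 0.048 0 0.085"

```text
clock: 4.2
tcp_pos: [0.4214, 0.2925, 0.2041]
orientation: [2.221, 2.221, 0.002]
contact_force: [-1.1, -0.5, 0.4]
grip_width: 0.085
gripper_force: 0.0
```

```bash
python3 go.py .4217 .2924 .204
```

```text
shift [-0.0001  0.0003  0.0001] roll -0.0 clock 4.2 tcp [0.4214 0.2925 0.2041] yaw 90.0 w 0.085 j [-0.33  0.55 -0.49  2.06  0.44  0.63 -1.12]
```

Request:
carry_out --pt "0 0 0 0 0.03" --pt "0 0 0 0 0.03" --pt "0 0 0 0 0.03" --pt "0 0 0 0 0.03" --pt "0 0 0 0 0.03" --pt "0 0 0 0 0.03" --pt "0 0 0 0 0.03" --pt "0 0 0 0 0.03" --force 30

```text
clock: 5.0
tcp_pos: [0.4213, 0.2925, 0.2039]
orientation: [2.221, 2.221, 0.0]
contact_force: [-1.0, -1.1, 6.1]
grip_width: 0.0342
gripper_force: 29.9
```

Request:
carry_out --pt "0 0 -0.003 0 0.03" --pt "0 0 -0.006 0 0.03" --pt "0 0 -0.01 0 0.03" --pt "0 0 -0.02 0 0.03" --pt "0 0 -0.03 0 0.03" --pt "0 0 -0.04 0 0.03" --pt "0 0 -0.05 0 0.03" --pt "0 0 -0.05 0 0.03"

```text
clock: 5.8
tcp_pos: [0.4217, 0.2928, 0.2554]
orientation: [2.221, 2.221, 0.005]
contact_force: [0.1, -0.2, -1.1]
grip_width: 0.0343
gripper_force: 30.1
```

```bash
python3 go.py .634 .060 .255
python3 - <<'E'
from h import *
a=r.grab_frame('scene')[:,:,::-1];b=r.grab_frame('side')[:,:,::-1]
o=np.hstack([cv2.resize(i,(400,400),interpolation=cv2.INTER_CUBIC) for i in(a[190:290,190:290],b[230:330,280:380])])
cv2.imwrite('pics/g1.png',o)
A=cam('scene');B=cam('side');x,y,z=r.get_obs()['tcp_pos']
for h in(.173,.202,.127):
    p=proj(A,(x,y,z-h));q=proj(B,(x,y,z-h));print(h,(p-190)*4,(q-[280,230])*4+[400,0])
E
```

```text
shift [-0.2327  0.2123  0.0005] roll -0.0 clock 5.8 tcp [0.4217 0.2928 0.2554] yaw 90.0 w 0.0343 j [-0.29  0.47 -0.54  2.03  0.37  0.72 -1.06]
0.173 [140.64577838 282.69031516] [596.19256203 252.57534234]
0.202 [150.8858967  328.97097705] [595.07090514 282.5609017 ]
0.127 [123.20919627 203.88492087] [598.09341956 201.75919952]
```

View pics/g1.png

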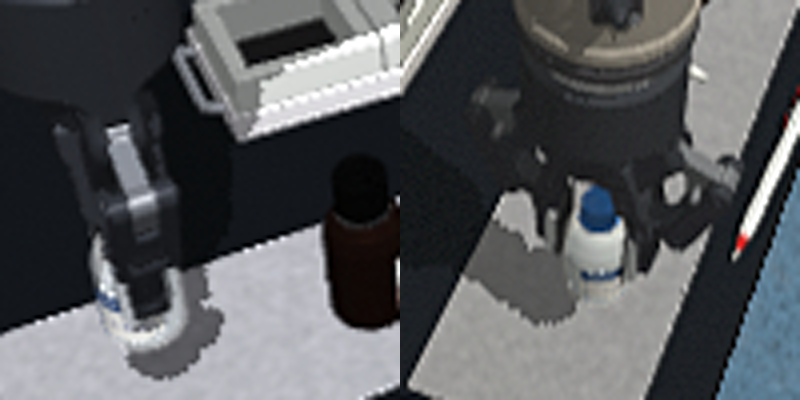

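Request:
carry_out --pt "0 0.02 -0.04 0 0.03" --pt "-0.03 0.06 -0.04 0 0.03" --pt "-0.07 0.095 -0.04 0 0.03" --pt "-0.11 0.13 -0.04 0 0.03" --pt "-0.15 0.16 -0.04 0 0.03" --pt "-0.19 0.19 -0.04 0 0.03" --pt "-0.22 0.21 -0.04 0 0.03" --pt "-0.233 0.212 -0.04 0 0.03"

```text
clock: 6.7
tcp_pos: [0.6357, 0.0533, 0.2924]
orientation: [2.228, 2.211, -0.003]
contact_force: [-0.9, -0.6, -1.2]
grip_width: 0.0343
gripper_force: 30.4
```

```bash
python3 go.py .634 .060 .211
```

```text
shift [ 0.0069 -0.0018  0.0814] roll -0.008 clock 6.7 tcp [0.6357 0.0533 0.2924] yaw 89.6 w 0.0343 j [ 0.17  0.58 -0.48  1.72  0.33  0.92 -0.46]
```

Request:
carry_out --pt "0.003 0 0.01 0 0.03" --pt "0.003 0 0.02 0 0.03" --pt "0.003 0 0.03 0 0.03" --pt "0.003 0 0.035 0 0.03" --pt "0.003 0 0.035 0 0.03" --pt "0.003 0 0.035 0 0.03" --pt "0.003 0 0.035 0 0.03" --pt "0.003 0 0.035 0 0.03"

```text
clock: 7.5
tcp_pos: [0.6334, 0.0625, 0.2592]
orientation: [2.221, 2.221, 0.001]
contact_force: [0.7, -0.8, -0.6]
grip_width: 0.0343
gripper_force: 30.4
```

```bash
python3 go.py .634 .060 .212
python3 - <<'E'
from h import *
a=r.grab_frame('scene')[:,:,::-1];b=r.grab_frame('side')[:,:,::-1]
o=np.hstack([cv2.resize(i,(400,400),interpolation=cv2.INTER_CUBIC) for i in(a[135:235,245:345],b[155:255,240:340])])
cv2.imwrite('pics/p1.png',o)
E
```

```text
shift [-0.0025  0.0005  0.0472] roll -0.0 clock 7.5 tcp [0.6334 0.0625 0.2592] yaw 90.0 w 0.0343 j [ 0.14  0.62 -0.47  1.74  0.35  0.86 -0.48]
```

View pics/p1.png

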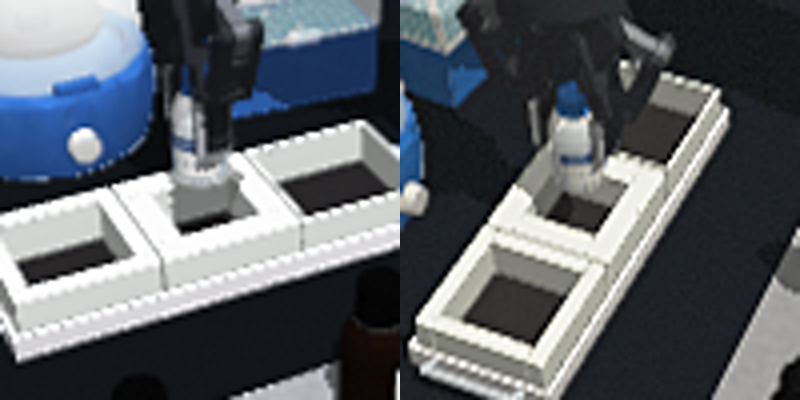

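The small bottle hangs over the narrow pocket in both views. Descending.

Request:
carry_out --pt "-0.0025 0 0.008 0 0.03" --pt "-0.0025 0 0.016 0 0.03" --pt "-0.0025 0 0.024 0 0.03" --pt "-0.0025 0 0.032 0 0.03" --pt "-0.0025 0 0.038 0 0.03" --pt "-0.0025 0 0.043 0 0.03" --pt "-0.0025 0 0.046 0 0.03" --pt "-0.0025 0 0.047 0 0.03"

```text
clock: 8.4
tcp_pos: [0.6332, 0.0599, 0.2113]
orientation: [-2.221, -2.221, 0.0]
contact_force: [-0.9, 0.5, -0.8]
grip_width: 0.0347
gripper_force: 30.4
```

Request:
carry_out --pt "0 0 0 0 0.03" --pt "0 0 0.0005 0 0.03" --pt "0 0 0.001 0 0.03" --pt "0 0 0.0015 0 0.03" --pt "0 0 0.002 0 0.03" --pt "0 0 0.002 0 0.03" --pt "0 0 0.002 0 0.03" --pt "0 0 0.002 0 0.03"

```text
clock: 9.2
tcp_pos: [0.6333, 0.0599, 0.21]
orientation: [2.221, 2.221, 0.0]
contact_force: [-2.4, -0.9, 5.1]
grip_width: 0.0345
gripper_force: 30.9
```

Request:
carry_out --pt "0 0 0 0 0.04" --pt "0 0 0 0 0.045" --pt "0 0 0 0 0.05" --pt "0 0 0 0 0.055" --pt "0 0 0 0 0.06" --pt "0 0 0 0 0.06" --pt "0 0 -0.01 0 0.06" --pt "0 0 -0.02 0 0.06"

```text
clock: 10.0
tcp_pos: [0.6332, 0.0599, 0.2303]
orientation: [-2.221, -2.221, 0.0]
contact_force: [-0.1, -0.4, 0.3]
grip_width: 0.06
gripper_force: 0.0
```

Request:
carry_out --pt "0 0 -0.03 0 0.06" --pt "0 0 -0.06 0 0.07" --pt "0 0 -0.1 0 0.085" --pt "0 0 -0.13 0 0.085" --pt "0 0 -0.13 0 0.085" --pt "0 0 -0.13 0 0.085" --pt "0 0 -0.13 0 0.085" --pt "0 0 -0.13 0 0.085"

```text
clock: 10.8
tcp_pos: [0.6328, 0.0597, 0.3584]
orientation: [-2.22, -2.221, 0.003]
contact_force: [0.3, 0.1, -0.3]
grip_width: 0.0852
gripper_force: 0.0
```

```bash
python3 go.py .4289 -.2304 .36
python3 - <<'E'
from h import *
a=r.grab_frame('scene')[:,:,::-1];b=r.grab_frame('side')[:,:,::-1]
o=np.hstack([cv2.resize(i,(400,400),interpolation=cv2.INTER_CUBIC) for i in(a[135:235,245:345],b[155:255,240:340])])
cv2.imwrite('pics/p2.png',o)
p=blobs(np.ascontiguousarray(a),'blue',(278,155,312,190));q=blobs(np.ascontiguousarray(b),'blue',(270,170,300,215));print(p,q)
print(tri(cam('scene'),p[0][1],cam('side'),q[0][1]) if p and q else '')
E
```

```text
shift [-0.2901 -0.2039 -0.001 ] roll 0.0 clock 10.8 tcp [0.6328 0.0597 0.3584] yaw 90.0 w 0.0852 j [ 0.18  0.51 -0.51  1.67  0.28  1.04 -0.42]
[([278, 155, 6, 16, 71], [279.9, 161.1]), ([295, 155, 17, 10, 130], [304.4, 158.9]), ([292, 168, 9, 9, 66], [296.2, 171.9]), ([295, 187, 7, 3, 13], [297.8, 188.3])] [([281, 189, 8, 9, 54], [284.4, 193.4])]
(array([0.6050703 , 0.10980943, 0.13338268]), np.float64(0.001220636778910233))
```

View pics/p2.png

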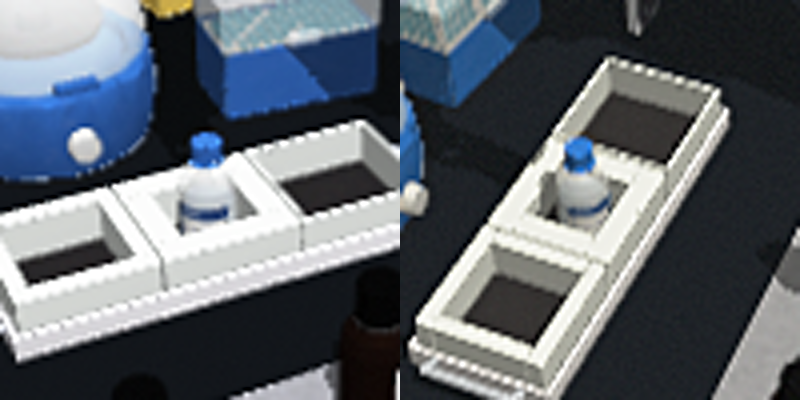

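The small bottle stands upright in the narrow pocket. Going to the wash bottle.

Request:
carry_out --pt "-0.03 -0.021 0 0 0.085" --pt "-0.07 -0.049 0 0 0.085" --pt "-0.11 -0.077 0 0 0.085" --pt "-0.15 -0.105 0 0 0.085" --pt "-0.19 -0.134 0 0 0.085" --pt "-0.23 -0.162 0 0 0.085" --pt "-0.27 -0.19 0 0 0.085" --pt "-0.29 -0.204 0 0 0.085"

```text
clock: 11.7
tcp_pos: [0.4262, -0.2336, 0.359]
orientation: [-2.226, -2.215, 0.003]
contact_force: [0.3, 0.5, 0.4]
grip_width: 0.0849
gripper_force: 0.0
```

Request:
carry_out --pt "0 0 0.01 0 0.085" --pt "0 0 0.025 0 0.085" --pt "0 0 0.04 0 0.085" --pt "0 0 0.05 0 0.085" --pt "0 0 0.06 0 0.085" --pt "0 0 0.06 0 0.085" --pt "0 0 0.06 0 0.085" --pt "0 0 0.06 0 0.085"

```text
clock: 12.5
tcp_pos: [0.4296, -0.2301, 0.3001]
orientation: [2.22, 2.221, 0.001]
contact_force: [0.2, 0.3, -0.0]
grip_width: 0.0849
gripper_force: 0.0
```

```bash
python3 go.py .4289 -.2304 .212;python3 - <<'E'
from h import *
c=r.calibration('wrist');w=r.grab_frame('wrist')[:,:,::-1].copy();C=cam('wrist',c)
print(proj(C,(.4289,-.2304,.1)),blobs(w,'red',(200,100,440,400),40)); cv2.imwrite('pics/w3.png',w)
E
```

```text
shift [-0.0003 -0.0008  0.0881] roll 0.0 clock 12.5 tcp [ 0.4296 -0.2301  0.3001] yaw 90.0 w 0.0849 j [ 0.74  0.34 -0.44  2.07  0.21  0.77  0.17]
[317.57081292 233.75207518] [([290, 201, 50, 59, 2370], [314.1, 230.0])]
```

Request:
carry_out --pt "0 -0.001 0.015 0 0.085" --pt "0 -0.001 0.03 0 0.085" --pt "0 -0.001 0.045 0 0.085" --pt "0 -0.001 0.06 0 0.085" --pt "0 -0.001 0.075 0 0.085" --pt "0 -0.001 0.085 0 0.085" --pt "0 -0.001 0.088 0 0.085" --pt "0 -0.001 0.088 0 0.085"

```text
clock: 13.35
tcp_pos: [0.4283, -0.2301, 0.2117]
orientation: [-2.221, -2.221, 0.0]
contact_force: [0.5, 0.5, 0.8]
grip_width: 0.0851
gripper_force: 0.0
```

Request:
carry_out --pt "0 0 0 0 0.07" --pt "0 0 0 0 0.06" --pt "0 0 0 0 0.045" --pt "0 0 0 0 0.045" --pt "0 0 0 0 0.045" --pt "0 0 0 0 0.045" --pt "0 0 0 0 0.045" --pt "0 0 0 0 0.045" --force 35

```text
clock: 14.15
tcp_pos: [0.4284, -0.2302, 0.2124]
orientation: [2.221, 2.221, 0.0]
contact_force: [-1.7, 0.6, 5.4]
grip_width: 0.0481
gripper_force: 35.5
```

Request:
carry_out --pt "0 0 -0.003 0 0.045" --pt "0 0 -0.006 0 0.045" --pt "0 0 -0.01 0 0.045" --pt "0 0 -0.03 0 0.045" --pt "0 0 -0.05 0 0.045" --pt "0 0 -0.07 0 0.045" --pt "0 0 -0.09 0 0.045" --pt "0 0 -0.1 0 0.045"

```text
clock: 14.95
tcp_pos: [0.4285, -0.2302, 0.3133]
orientation: [2.22, 2.22, 0.001]
contact_force: [0.4, -0.0, -1.5]
grip_width: 0.0479
gripper_force: 36.9
```

```bash
python3 go.py .635 .150 .312
```

```text
shift [0.3802 0.2065 0.0013] roll -0.0 clock 14.9 tcp [ 0.4285 -0.2302  0.3133] yaw 90.0 w 0.0479 j [ 0.75  0.32 -0.45  2.06  0.2   0.8   0.18]
```

Request:
carry_out --pt "0.02 0.03 -0.03 0 0.045" --pt "0.04 0.07 -0.03 0 0.045" --pt "0.07 0.11 -0.03 0 0.045" --pt "0.11 0.14 -0.03 0 0.045" --pt "0.155 0.16 -0.03 0 0.045" --pt "0.2 0.175 -0.03 0 0.045" --pt "0.245 0.185 -0.03 0 0.045" --pt "0.285 0.195 -0.03 0 0.045"

```text
clock: 15.75
tcp_pos: [0.6232, 0.0575, 0.341]
orientation: [-2.219, -2.222, 0.001]
contact_force: [0.5, -0.6, -1.5]
grip_width: 0.0482
gripper_force: 37.1
```

Request:
carry_out --pt "0.04 0.005 0 0 0.045" --pt "0.07 0.01 0 0 0.045" --pt "0.09 0.011 0 0 0.045" --pt "0.095 0.011 0.02 0 0.045" --pt "0.095 0.011 0.05 0 0.045" --pt "0.095 0.011 0.07 0 0.045" --pt "0.095 0.011 0.08 0 0.045" --pt "0.095 0.011 0.08 0 0.045"

```text
clock: 16.55
tcp_pos: [0.6336, 0.1495, 0.2598]
orientation: [-2.22, -2.22, 0.005]
contact_force: [0.3, -0.3, -1.4]
grip_width: 0.048
gripper_force: 37.0
```

```bash
python3 go.py .635 .150 .220
python3 - <<'E'
from h import *
a=r.grab_frame('scene')[:,:,::-1];b=r.grab_frame('side')[:,:,::-1]
o=np.hstack([cv2.resize(i,(400,400),interpolation=cv2.INTER_CUBIC) for i in(a[135:235,215:315],b[165:265,220:320])])
cv2.imwrite('pics/p3.png',o)
E
```

```text
shift [0.0005 0.0015 0.0398] roll -0.0 clock 16.6 tcp [0.6336 0.1495 0.2598] yaw 90.0 w 0.048 j [ 0.01  0.64 -0.47  1.7   0.36  0.89 -0.61]
```

View pics/p3.png

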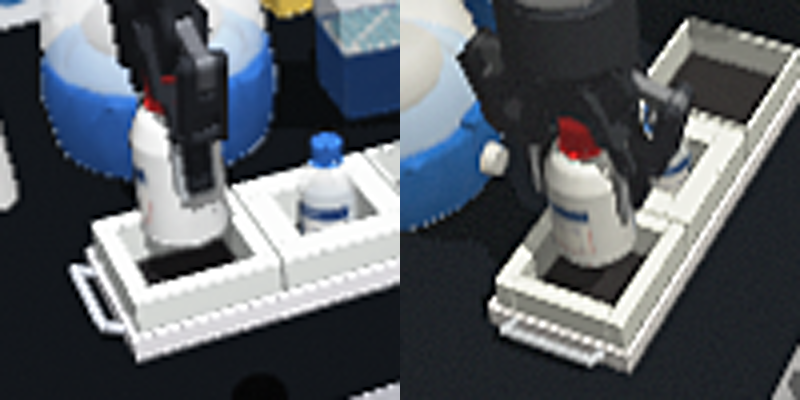

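The wash bottle hangs over the middle-sized pocket. Lowering it.

Request:
carry_out --pt "0 0.001 0.01 0 0.045" --pt "0 0.001 0.02 0 0.045" --pt "0 0.001 0.028 0 0.045" --pt "0 0.001 0.034 0 0.045" --pt "0 0.001 0.038 0 0.045" --pt "0 0.001 0.04 0 0.045" --pt "0 0.001 0.041 0 0.045" --pt "0 0.001 0.041 0 0.045"

```text
clock: 17.45
tcp_pos: [0.6353, 0.1499, 0.2207]
orientation: [2.221, 2.221, 0.0]
contact_force: [-0.2, -0.3, -1.8]
grip_width: 0.0479
gripper_force: 37.1
```

Request:
carry_out --pt "0 0 0 0 0.045" --pt "0 0 0.0005 0 0.045" --pt "0 0 0.001 0 0.045" --pt "0 0 0.0015 0 0.045" --pt "0 0 0.0015 0 0.045" --pt "0 0 0.0015 0 0.045" --pt "0 0 0.0015 0 0.045" --pt "0 0 0.0015 0 0.045"

```text
clock: 18.25
tcp_pos: [0.6352, 0.1499, 0.2191]
orientation: [2.221, 2.221, 0.0]
contact_force: [-0.5, -0.6, -2.6]
grip_width: 0.0476
gripper_force: 37.1
```

Request:
carry_out --pt "0 0 0.0005 0 0.045" --pt "0 0 0.001 0 0.045" --pt "0 0 0.0015 0 0.045" --pt "0 0 0.0015 0 0.045" --pt "0 0 0.0015 0 0.045" --pt "0 0 0.0015 0 0.045" --pt "0 0 0.0015 0 0.045" --pt "0 0 0.0015 0 0.045"

```text
clock: 19.05
tcp_pos: [0.6352, 0.1501, 0.2185]
orientation: [2.221, 2.221, 0.0]
contact_force: [-3.5, -1.7, 4.5]
grip_width: 0.0481
gripper_force: 37.8
```

Floor contact at the expected height. Releasing.

Request:
carry_out --pt "0 0 0 0 0.052" --pt "0 0 0 0 0.056" --pt "0 0 0 0 0.06" --pt "0 0 0 0 0.065" --pt "0 0 0 0 0.07" --pt "0 0 0 0 0.07" --pt "0 0 -0.01 0 0.07" --pt "0 0 -0.02 0 0.07"

```text
clock: 19.85
tcp_pos: [0.6352, 0.1499, 0.2383]
orientation: [-2.221, -2.221, 0.0]
contact_force: [0.4, -0.6, -0.6]
grip_width: 0.0699
gripper_force: 0.0
```

Request:
carry_out --pt "0 0 -0.03 0 0.07" --pt "0 0 -0.06 0 0.075" --pt "0 0 -0.1 0 0.085" --pt "0 0 -0.14 0 0.085" --pt "0 0 -0.14 0 0.085" --pt "0 0 -0.14 0 0.085" --pt "0 0 -0.14 0 0.085" --pt "0 0 -0.14 0 0.085"

```text
clock: 20.65
tcp_pos: [0.6348, 0.1496, 0.3763]
orientation: [-2.221, -2.221, 0.003]
contact_force: [0.6, 0.7, -1.0]
grip_width: 0.085
gripper_force: 0.0
```

```bash
python3 go.py .4296 -.0941 .38
```

```text
shift [-0.2437 -0.2052 -0.0031] roll 0.0 clock 20.6 tcp [0.6348 0.1496 0.3763] yaw 90.0 w 0.085 j [ 0.04  0.52 -0.52  1.61  0.28  1.09 -0.55]
```

Request:
carry_out --pt "-0.035 -0.03 0 0 0.085" --pt "-0.07 -0.06 0 0 0.085" --pt "-0.105 -0.09 0 0 0.085" --pt "-0.14 -0.12 0 0 0.085" --pt "-0.175 -0.15 0 0 0.085" --pt "-0.21 -0.18 0 0 0.085" --pt "-0.235 -0.2 0 0 0.085" --pt "-0.244 -0.205 0 0 0.085"

```text
clock: 21.45
tcp_pos: [0.4276, -0.0968, 0.3766]
orientation: [-2.225, -2.215, 0.005]
contact_force: [0.4, 0.4, 0.8]
grip_width: 0.0849
gripper_force: 0.0
```

Request:
carry_out --pt "0 0 0.01 0 0.085" --pt "0 0 0.02 0 0.085" --pt "0 0 0.03 0 0.085" --pt "0 0 0.03 0 0.085" --pt "0 0 0.03 0 0.085" --pt "0 0 0.03 0 0.085" --pt "0 0 0.03 0 0.085" --pt "0 0 0.03 0 0.085"

```text
clock: 22.25
tcp_pos: [0.4304, -0.0941, 0.3479]
orientation: [2.221, 2.221, 0.001]
contact_force: [-0.4, -0.2, -0.3]
grip_width: 0.085
gripper_force: 0.0
```

```bash
python3 go.py .4296 -.0941 .244;python3 - <<'E'
from h import *
c=r.calibration('wrist');w=r.grab_frame('wrist')[:,:,::-1].copy();C=cam('wrist',c)
b=blobs(w,'blue',(200,100,440,400),60)
print(proj(C,(.4291,-.0941,.1228)),b,[plane(C,x[1],.126) for x in b]); cv2.imwrite('pics/w4.png',w)
E
```

```text
shift [-0.     -0.0009  0.1039] roll 0.0 clock 22.2 tcp [ 0.4304 -0.0941  0.3479] yaw 90.0 w 0.085 j [ 0.52  0.2  -0.5   2.12  0.13  0.84 -0.05]
[316.64520832 218.32135254] [([286, 185, 59, 68, 3272], [314.7, 218.4]), ([245, 272, 16, 44, 522], [252.8, 293.2])] [array([ 0.42794532, -0.09307019,  0.126     ]), array([ 0.38860536, -0.14307311,  0.126     ])]
```

View pics/w4.png

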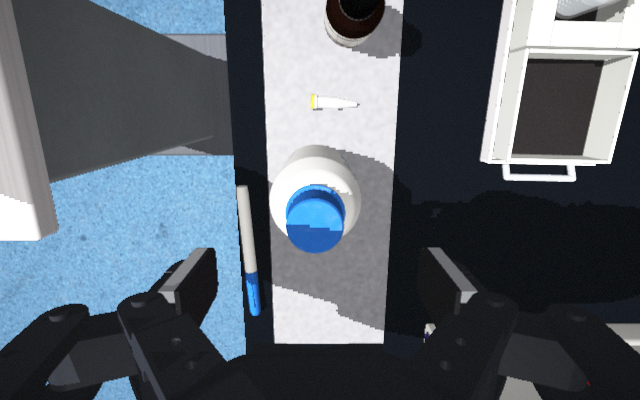

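The buffer's cap is at (315,218), x≈.428. The wide insert is at the upper right, with corners at about (637,50) and (612,165).

Run:
```python
from h import *
C=cam('wrist')
for p in((525,48),(637,52),(612,165),(502,158)):print(p,plane(C,p,.037).round(4))
```

```text
(525, 48) [0.589  0.0148 0.037 ]
(637, 52) [0.6757 0.012  0.037 ]
(612, 165) [ 0.6765 -0.0759  0.037 ]
(502, 158) [ 0.5834 -0.0701  0.037 ]
```

Request:
carry_out --pt "0 -0.002 0.01 0 0.085" --pt "0 -0.002 0.025 0 0.085" --pt "0 -0.002 0.04 0 0.085" --pt "0 -0.002 0.055 0 0.085" --pt "0 -0.002 0.07 0 0.085" --pt "0 -0.002 0.085 0 0.085" --pt "0 -0.002 0.098 0 0.085" --pt "0 -0.002 0.104 0 0.085"

```text
clock: 23.1
tcp_pos: [0.4277, -0.0941, 0.2422]
orientation: [-2.22, -2.22, 0.002]
contact_force: [-0.2, -0.0, 0.2]
grip_width: 0.0847
gripper_force: 0.0
```

Request:
carry_out --pt "0 0 0 0 0.08" --pt "0 0 0 0 0.07" --pt "0 0 0 0 0.06" --pt "0 0 0 0 0.06" --pt "0 0 0 0 0.06" --pt "0 0 0 0 0.06" --pt "0 0 0 0 0.06" --pt "0 0 0 0 0.06" --force 45

```text
clock: 23.9
tcp_pos: [0.4287, -0.0941, 0.2445]
orientation: [2.221, 2.22, 0.001]
contact_force: [-0.7, -0.1, 6.8]
grip_width: 0.0633
gripper_force: 48.6
```

Request:
carry_out --pt "0 0 -0.003 0 0.06" --pt "0 0 -0.006 0 0.06" --pt "0 0 -0.01 0 0.06" --pt "0 0 -0.03 0 0.06" --pt "0 0 -0.05 0 0.06" --pt "0 0 -0.07 0 0.06" --pt "0 0 -0.09 0 0.06" --pt "0 0 -0.1 0 0.06"

```text
clock: 24.7
tcp_pos: [0.4285, -0.0941, 0.3452]
orientation: [2.22, 2.22, 0.002]
contact_force: [1.1, -0.2, -2.7]
grip_width: 0.0633
gripper_force: 51.2
```

```bash
python3 go.py .633 -.030 .345
```

```text
shift [0.0641 0.2045 0.0006] roll -0.0 clock 24.7 tcp [ 0.4285 -0.0941  0.3452] yaw 90.0 w 0.0633 j [ 0.53  0.2  -0.5   2.13  0.13  0.84 -0.05]
```

Request:
carry_out --pt "0.008 0.03 0 0 0.06" --pt "0.018 0.06 0 0 0.06" --pt "0.028 0.09 0 0 0.06" --pt "0.038 0.12 0 0 0.06" --pt "0.048 0.15 0 0 0.06" --pt "0.056 0.18 0 0 0.06" --pt "0.062 0.197 0 0 0.06" --pt "0.064 0.204 0 0 0.06"

```text
clock: 25.5
tcp_pos: [0.6333, -0.0292, 0.3427]
orientation: [-2.219, -2.222, -0.001]
contact_force: [-0.6, 0.0, -3.1]
grip_width: 0.0633
gripper_force: 51.1
```

Request:
carry_out --pt "0 0 0 0 0.06" --pt "0 0 0.01 0 0.06" --pt "0 0 0.025 0 0.06" --pt "0 0 0.04 0 0.06" --pt "0 0 0.05 0 0.06" --pt "0 0 0.055 0 0.06" --pt "0 0 0.055 0 0.06" --pt "0 0 0.055 0 0.06"

```text
clock: 26.3
tcp_pos: [0.6324, -0.03, 0.2889]
orientation: [2.221, 2.221, 0.001]
contact_force: [0.1, -0.2, -2.3]
grip_width: 0.063
gripper_force: 51.1
```

```bash
python3 go.py .6325 -.030 .252
python3 - <<'E'
from h import *
a=r.grab_frame('scene')[:,:,::-1];b=r.grab_frame('side')[:,:,::-1]
o=np.hstack([cv2.resize(i,(400,400),interpolation=cv2.INTER_CUBIC) for i in(a[125:225,275:375],b[145:245,250:350])])
cv2.imwrite('pics/p4.png',o)
E
```

```text
shift [0.     0.     0.0369] roll 0.0 clock 26.3 tcp [ 0.6324 -0.03    0.2889] yaw 90.0 w 0.063 j [ 0.28  0.57 -0.45  1.73  0.31  0.9  -0.3 ]
```

View pics/p4.png

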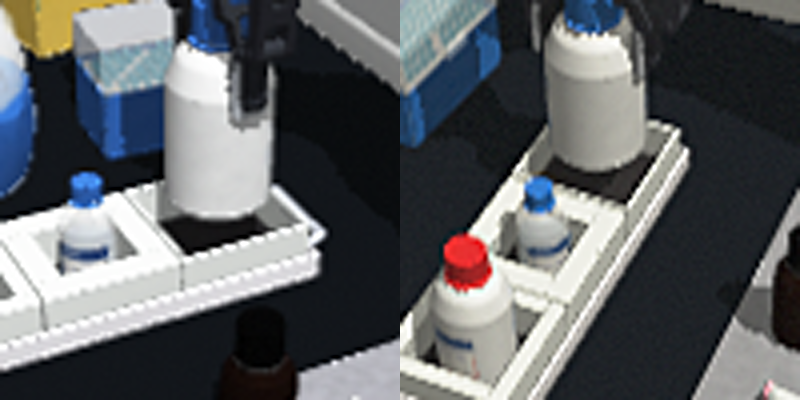

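Wash and small bottles stand in their pockets, and the buffer hangs over the wide one. Lowering it.

Request:
carry_out --pt "0 0 0.008 0 0.06" --pt "0 0 0.016 0 0.06" --pt "0 0 0.024 0 0.06" --pt "0 0 0.03 0 0.06" --pt "0 0 0.034 0 0.06" --pt "0 0 0.036 0 0.06" --pt "0 0 0.037 0 0.06" --pt "0 0 0.037 0 0.06"

```text
clock: 27.2
tcp_pos: [0.6323, -0.0301, 0.2517]
orientation: [2.221, 2.221, 0.0]
contact_force: [0.0, -0.8, -2.7]
grip_width: 0.0632
gripper_force: 51.2
```

Request:
carry_out --pt "0 0 0 0 0.06" --pt "0 0 0.0005 0 0.06" --pt "0 0 0.001 0 0.06" --pt "0 0 0.0015 0 0.06" --pt "0 0 0.002 0 0.06" --pt "0 0 0.002 0 0.06" --pt "0 0 0.002 0 0.06" --pt "0 0 0.002 0 0.06"

```text
clock: 28.0
tcp_pos: [0.6324, -0.03, 0.2506]
orientation: [2.221, 2.221, 0.0]
contact_force: [-3.1, 0.2, 5.6]
grip_width: 0.0634
gripper_force: 52.0
```

Request:
carry_out --pt "0 0 0 0 0.067" --pt "0 0 0 0 0.07" --pt "0 0 0 0 0.075" --pt "0 0 0 0 0.08" --pt "0 0 0 0 0.085" --pt "0 0 0 0 0.085" --pt "0 0 -0.01 0 0.085" --pt "0 0 -0.02 0 0.085"

```text
clock: 28.8
tcp_pos: [0.6322, -0.0301, 0.2703]
orientation: [-2.221, -2.221, 0.0]
contact_force: [-0.8, 0.7, -0.1]
grip_width: 0.0849
gripper_force: 0.0
```

Request:
carry_out --pt "0 0 -0.03 0 0.085" --pt "0 0 -0.06 0 0.085" --pt "0 0 -0.1 0 0.085" --pt "0 0 -0.14 0 0.085" --pt "0 0 -0.15 0 0.085" --pt "0 0 -0.15 0 0.085" --pt "0 0 -0.15 0 0.085" --pt "0 0 -0.15 0 0.085"

```text
clock: 29.6
tcp_pos: [0.6317, -0.0303, 0.4179]
orientation: [-2.22, -2.22, 0.003]
contact_force: [-0.1, -0.6, 0.9]
grip_width: 0.0847
gripper_force: 0.0
```

Run:
```python
from h import *
b=r.grab_frame('side')[:,:,::-1]
cv2.imwrite('pics/end.png',cv2.resize(b[130:330,220:420],(600,600),interpolation=cv2.INTER_CUBIC))
```

```text
(no output)
```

View pics/end.png

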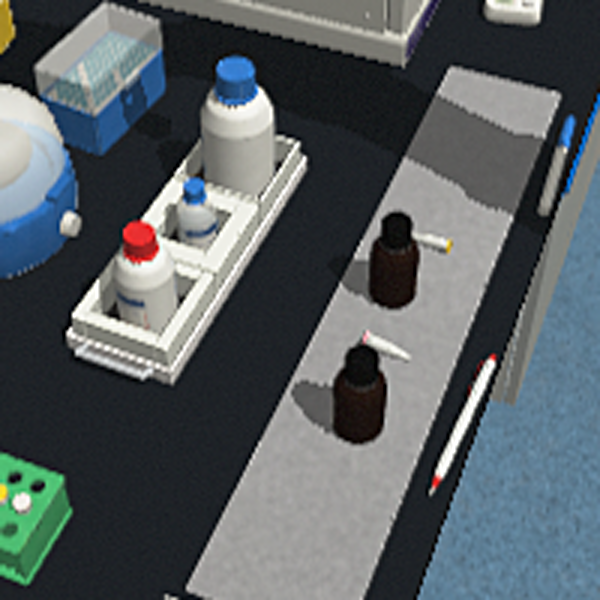

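All three pale bottles stand in their pockets, and both ambers still stand on the mat.

```bash
python3 -c "
from bench import r
print(r.hand_in())"
```

```text
the job is handed in; nothing more can be done
None
```

The job is handed in at about 30 s: the small, wash and buffer bottles stand upright in the narrow, middle and wide pockets, and both amber bottles stand where they were.

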